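Open the gauge case and set the V-block on the stage glass

ROBOT

A 6-joint arm with a two-finger parallel gripper is mounted at the origin on the work surface. World frame = base frame: x ahead of the robot, y to its left, z up, the work surface at z = 0. Lengths are in m, angles in rad, forces in N, time in s.
With the tool pointing down it reaches from about 0.325 to 0.775 m from the base axis. Payload 5.5 kg.
Tool frame: the origin (TCP) lies between the finger pads; the fingertips stand 8 mm ahead of it and the grasp point (between the pads) lies 11 mm behind it (tcp_to_tips is the distance from the TCP to the fingertips, in m); z points along the fingers, y is the direction in which the jaws open and shut (so a half turn about z gives the same grasp; the last joint's range is limited). The gripper opens to 88 mm and grips with 3 to 60 N. Pads are 20 mm wide; open, the fingers measure 115 mm over their backs; the gripper's body (75 mm by 178 mm) begins 61 mm behind the grasp point.
Start: joints at [1.282, 0.091, 1.231, -0, 1.82, -0.057], TCP at [0.138, 0.584, 0.231] pointing down, gripper open.
Joint ranges: [-2.87, 2.87], [-0.86, 2.18], [0.17, 2.46], [-1.51, 4.65], [0.06, 2.69], [-2.65, 2.65]. Speed limits (rad/s): [2.57, 2.57, 3.01, 3.14, 3.14, 3.14].

INTERFACE

Orientations are given as a unit quaternion [w, x, y, z].
In Python, from bench import * gives the robot as it stands. Calls block until the motion is done:
- move_to(position, orientation): joint-space move of the TCP to a pose.
- move_l(position, speed=0.15, orientation=None): straight line of the TCP; orientation=None keeps the orientation; speed is the mean speed in m/s.
- movej(angles): joint-space move.
- gripper_open() and close(): open the fingers fully, or close them until they stop; the grip force is fixed at half the most.
- hold(seconds).
- inverse_kinematics(position, orientation): joint angles nearest the present ones, or None.
- state(): the state.
- get_image(name): name is "scene" or "top"; returns a dict with "frame" (384x512x3 uint8, blue, green, red), "depth" (384x512 float32, m along the optical axis (not along the pixel's ray), 0 where there is no reading), "camera_matrix" (3x3 intrinsics, pixels), "k1" (the pictures are not rectified: a ray, as slopes to the right and down, at radius r is drawn at 1 + k1 r^2 times it, then the intrinsics apply), "view" (4x4, takes a point from world to camera coordinates). Camera axes: x right, y up, looking along -z (the intrinsics and any distortion apply to the point x, -y, -z); pixel columns grow to the right and rows downward; lengths in m; the calibration is good to about 2 mm. A picture is of the moment at which its call begins.
A pose or a line that the arm cannot do raises IKError and nothing moves.
- job_done(): hands the job in, once; it reports no verdict.
The state is a dict: "time": time; "joint_pos": joint angles; "dq": joint speeds; "joint_torque": joint torques, N m; "ee_pos": TCP position; "ee_rot": TCP orientation; "ft_force": force on the tool from outside, world axes, zero at the start; "moment": the same for the moment, N m; "finger_gap": finger opening in m.
Only numpy, scipy, OpenCV 4.12 (cv2) and the standard library are available. Lean on these libraries where they do the work, as an engineer would, in place of code of your own. Each camera call takes 0.05 s, during which the arm holds its last target.

TASK

The gauge case is shut by a lid whose nose is caught behind an end lip: press down on the lid's tail behind its ridge so that the nose tips up above the lip, and keeping it up push the lid by the ridge over the lip and out of its grooves until it lies flat on the deck beyond. Then take the steel V-block out of the well, bring it to the measuring stage and set it down upright, without dropping it, near the middle of the glass. Leave the lid on the deck, and leave the mouse, joystick box, bottle and plug gauge alone.

Things in the scene. Friction and masses are not known exactly. Their poses are not given: they have to be found in the camera images.
- case: Fixed low grey steel case, 294 long (x) x 116 wide, on the table. Origin: on the table under the closed lid's origin; x = the way the lid slides out, z up. In mm: back wall x -83 to -77, top 46; well x -77 to 52, floor 8 high, 80 wide (100 behind x = -10); then lip, then deck. Side walls 8 thick, top 46. Grooves: flanges (z 47.5 to 51) for x -83 to -5, 8 in over each lid edge.
- case_lip (a point): Middle of the top of the end lip that catches the lid's nose: a bar across the case at case x 52 to 59 mm, top 45 above the table, 5 above the rails. The closed nose is 2 mm behind it.
- case_deck (a point): Middle of the flat deck beyond the lip: case x 59 to 205 mm, 42 above the table, 100 wide between fences 4 high; an end bead (46 high) at 205 to 211 stops the lid.
- case_rail_end (a point): Centre line, level with the near ends of the side rails that carry the lid (40 above the table, case x -10 mm to the lip): the lid rocks about this line. The lid's tail hangs free behind it and bottoms on a cross bar 27 high at case x -77 to -64.
- lid: Loose off-white plastic lid, 125 x 96 x 5 mm, about 0.25 kg. Origin on its underside; x to the nose, z up; closed at case (0, 0, 40), axes those of the case. Tail end x -75, press pad -75 to -36, ridge across it -36 to -28 (64 long, top 19 above the underside), steel plate 8 to 48 (nose-heavy), nose end 50. Moved 134 along case x it is off the lip, flat on the deck; stopped at 155.
- lid_pad (a point): On the top of the ribbed press pad (lid x -50 mm, 14 behind the ridge), 45 above the table when closed. Pressed here 3.5 mm down, the nose is level with the lip; it bottoms at about 8 mm. It takes 1 to 3 N; let go, the nose falls back. With the nose on the lip, the tail comes back up as the lid is pushed.
- lid_nose (a point): Middle of the lower edge of the lid's nose end (lid x = 50 mm, underside). 40 above the table when closed; above the lip at 45.
- vblock_center (a point): Centre of the loose steel V-block: 25 wide (its x, the way to grip it) x 50 long (its y) x 25 high, about 0.19 kg, plain block with a V groove along its top. z up; it stands on the well floor under the closed lid, so the centre is 12.5 above the floor. Its x lies within about 0.2 rad of case x.
- stage: Fixed measuring stage: black plate 150 x 150 x 20 high with a glass plate 120 x 120 in its middle, glass top 24 above the table. Origin on the table under the centre of the glass; z up.
- mouse: Bystander: black computer mouse, 100 x 58 x 31 high. Origin at its underside.
- pendant: Bystander: white joystick box, 90 x 150 x 45 with a joystick to 101 high and a red button. Origin at its underside.
- cleaner: Bystander: small bottle, 52 across, 130 high. Origin at its underside.
- plug: Bystander: upright steel plug gauge, 26 across, 105 high. Origin at its underside.
There are look-alikes about, which are no part of the job. Several things look just like the stage: the one meant starts farthest to the robot's right. What is shaped like the lid but blue is not meant.

How it is judged:
On the way, in this order (a step that is already met when the one before it is completed fails the run):
1. the lid's nose is tipped up above the top of the lip (z of lid_nose in the frame of case above 0.0455 m and x of lid in the frame of case below 0.09 m), for 0.05 s.
2. the lid is slid out of its grooves, over the lip, and lies flat on the deck (x of lid in the frame of case above 0.128 m and z of lid in the frame of case between 0.038 and 0.047 m and angle between lid's own z axis and vertical below 0.06 rad), for 0.2 s.
At the end, for the whole second after the job is handed in: The lid lies flat (within 0.06 rad) on the deck, at least 128 mm out from its closed place; the V-block stands upright (within 0.1 rad) at rest on the stage glass, its centre within 30 mm of the glass's centre (all of step 2 and horizontal distance between vblock_center and stage below 0.03 m and z of vblock_center in the frame of stage between 0.033 and 0.04 m and angle between vblock_center's own z axis and vertical below 0.1 rad and linear speed of each of vblock, lid below 0.02 m/s); the robot touches nothing.
It fails at once if the V-block is dropped (falls free faster than 0.6 m/s, about 2 cm) (linear speed of vblock above 0.6 m/s and contact force between vblock and the fingers below 0.05 N).
It fails at once if the lid falls off the case (height (world z) of lid below 0.02 m).
It fails at once if the mouse, joystick box, bottle or plug gauge is moved more than 20 mm (distance of any of mouse, pendant, cleaner, plug from where it was at the start of the episode above 0.02 m).
It also fails if it takes over 58 s, if anything falls off the work surface, if the arm or the gripper's body presses on something with over 40 N, if the wrist force passes 120 N, or if a joint passes its speed limit or range.

## Working session

There is one attempt and no reset: what is moved stays moved. The work goes in short steps, each a Python script; the robot and the scene stay as the last script left them, time stands still between calls to the robot, and variables do not carry over. Pictures are saved under pics/ and viewed, and the job is handed in when it is done.

```bash
mkdir -p pics; ls; cat > h.py <<'E'
import numpy as np, cv2
from bench import *
def px2w(im,u,v,z=None):
    K=np.array(im["camera_matrix"]);k1=im["k1"]
    xd=(u-K[0,2])/K[0,0];yd=(v-K[1,2])/K[1,1]
    x,y=xd,yd
    for _ in range(20):
        s=1+k1*(x*x+y*y);x,y=xd/s,yd/s
    T=np.linalg.inv(np.array(im["view"]))
    o=T[:3,3];d=T[:3,:3]@np.array([x,-y,-1.0])
    if z is None:
        D=im["depth"][int(round(v)),int(round(u))]
        return o+d*D
    return o+d*(z-o[2])/d[2]
E
python3 - <<'E'
from h import *
for n in("scene","top"):
    im=get_image(n);cv2.imwrite(f"pics/{n}0.png",im["frame"])
    np.save(f"pics/{n}0.npy",im,allow_pickle=True)
    print(n,im["camera_matrix"],im["k1"],np.linalg.inv(np.array(im["view"]))[:3,3])
print(state())
E
```

```text
pics
scene [[373.79280515   0.         257.20414787]
 [  0.         373.79280515 190.36799092]
 [  0.           0.           1.        ]] -0.08125233058234466 [1.19769547 0.193422   0.7479911 ]
top [[445.46778702   0.         255.38373833]
 [  0.         445.46778702 184.13604487]
 [  0.           0.           1.        ]] 0.025632564627963744 [ 0.4614208  -0.05189994  1.12476931]
{'time': 0.1, 'joint_pos': array([ 1.28230097e+00,  9.18170513e-02,  1.23176443e+00,  2.44322110e-05,
        1.81979407e+00, -5.66878341e-02]), 'dq': array([ 0.00030154, -0.00182049, -0.00253169, -0.0009308 , -0.00044849,
        0.00034502]), 'joint_torque': array([ 1.53656012e-03, -4.47858703e+01, -4.07570207e+01,  6.99060364e-02,
        2.84688285e-02, -1.19452448e-04]), 'ee_pos': array([0.13775819, 0.58371621, 0.22960047]), 'ee_rot': array([-1.64759640e-04,  1.15641405e-01,  9.93290627e-01, -8.76168985e-04]), 'ft_force': array([ 0.19499054, -0.21767158, -0.39454354]), 'moment': array([ 0.00628294,  0.01968095, -0.00148649]), 'finger_gap': 0.08782547643341859}
```

View pics/scene0.png

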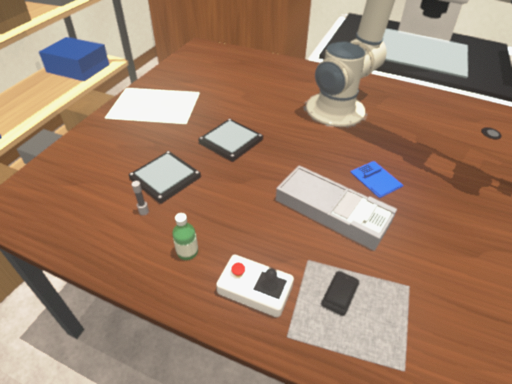

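View pics/top0.png

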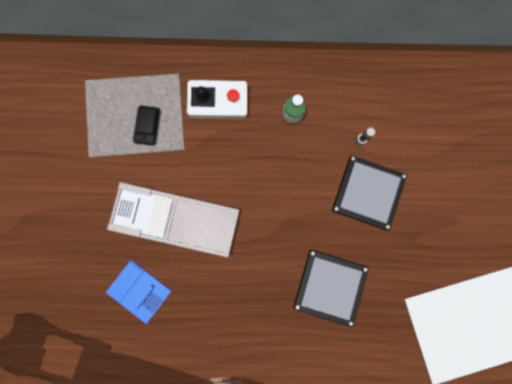

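```bash
python3 - <<'E'
from h import *
im=np.load("pics/top0.npy",allow_pickle=True).item()
for p in [(370,192),(332,288),(180,220),(147,125)]: print(p,px2w(im,*p),px2w(im,*p,z=0.024))
f=im["frame"]
a=cv2.resize(f[170:270,95:255],None,fx=5,fy=5,interpolation=cv2.INTER_CUBIC);cv2.imwrite("pics/case_crop.png",a)
a=cv2.resize(f[145:340,285:415],None,fx=3,fy=3,interpolation=cv2.INTER_CUBIC);cv2.imwrite("pics/stage_crop.png",a)
E
```

```text
(370, 192) [ 0.56908076 -0.35926573  0.02179466] [ 0.5688655  -0.35865116  0.024     ]
(332, 288) [ 0.3332975  -0.26252198  0.02505137] [ 0.33317501 -0.26272334  0.024     ]
(180, 220) [0.49124701 0.10814534 0.04200932] [0.49174311 0.11080734 0.024     ]
(147, 125) [0.72646393 0.19977137 0.02960662] [0.72782081 0.20105979 0.024     ]
```

View pics/case_crop.png

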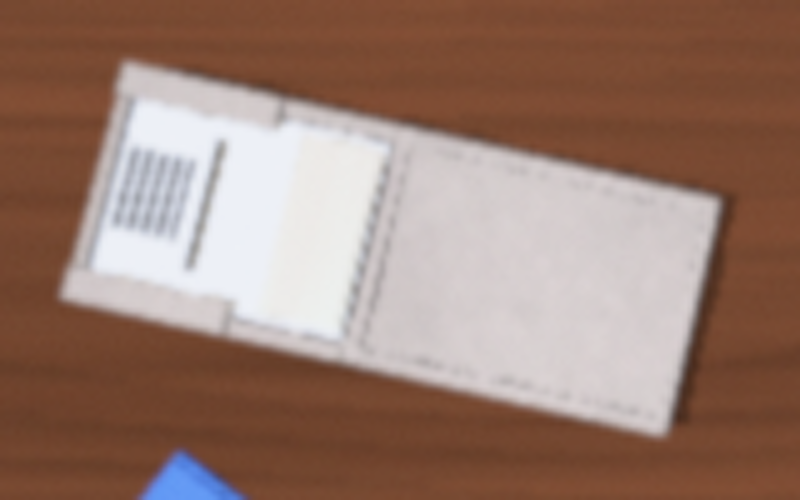

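View pics/stage_crop.png

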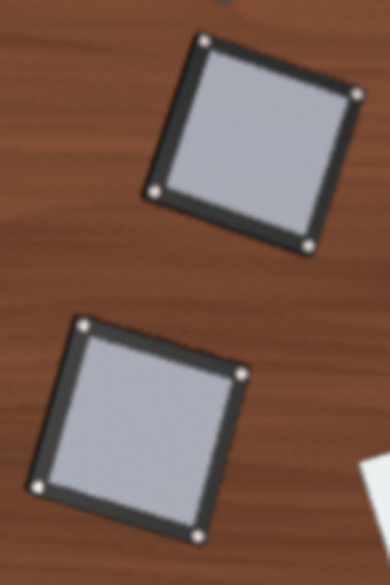

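```bash
cat >> h.py <<'E'
def fit(P,W):
    P=np.array(P);W=np.array(W)[:,:2];pc=P.mean(0);wc=W.mean(0)
    A=P-pc;B=W-wc
    th=np.arctan2((A[:,0]*B[:,1]-A[:,1]*B[:,0]).sum(),(A*B).sum())
    R=np.array([[np.cos(th),-np.sin(th)],[np.sin(th),np.cos(th)]])
    o=wc-R@pc
    return o,th,np.round((B-A@R.T)*1000,1)
E
python3 - <<'E'
from h import *
im=np.load("pics/top0.npy",allow_pickle=True).item()
c=lambda u,v,s,x0,y0:((u+.5)/s-.5+x0,(v+.5)/s-.5+y0)
# case
pts=[((-83,58),(125,62),51),((-83,-58),(62,298),51),((211,58),(722,197),46),((211,-58),(667,435),46),
((-5,50-8),(277,124),51),((-5,-42),(232,302),51)]
W=[px2w(im,*c(*p,5,95,170),z=z/1000) for _,p,z in pts]
o,th,r=fit(np.array([q for q,_,_ in pts])/1000,W);print("case",o,th,np.degrees(th));print(r)
sp=[(204,40),(357,93),(309,245),(154,191)]
W=[px2w(im,*c(*p,3,285,145),z=0.022) for p in sp];print("stage",np.mean(W,0),[np.round(w,3) for w in W])
W=np.array(W);e=W[1]-W[0];print(np.degrees(np.arctan2(e[1],e[0])),np.linalg.norm(e))
# depth check of lid features
R=np.array([[np.cos(th),-np.sin(th)],[np.sin(th),np.cos(th)]])
H,Wd=im["depth"].shape
rows=[]
for v in range(170,270):
  for u in range(95,255):
    if im["depth"][v,u]>0:
      p=px2w(im,u,v);q=R.T@(p[:2]-o)
      rows.append((q[0]*1000,q[1]*1000,p[2]*1000))
rows=np.array(rows)
for x0 in range(-90,220,6):
  m=(abs(rows[:,0]-x0)<3)&(abs(rows[:,1])<25)
  print(x0,np.round(np.median(rows[m,2]),1),end="; ")
for n,p in dict(plug=(368,134),bottle=(294,108)).items(): print(n,px2w(im,*p))
E
```

```text
case [0.50670393 0.18489335] -1.778905848256177 -101.9237972562186
[[-0.6  0.3]
 [-0.5  0.4]
 [ 0.  -0.2]
 [-0.6 -0.1]
 [ 2.4 -0.4]
 [-0.8 -0.1]]
stage [ 0.56930454 -0.35917644  0.022     ] [array([ 0.654, -0.317,  0.022]), array([ 0.612, -0.444,  0.022]), array([ 0.484, -0.402,  0.022]), array([ 0.527, -0.274,  0.022])]
-108.43102668206132 0.13457194083146004
-90 nan; -84 45.9; -78 45.4; -72 44.9; -66 45.6; -60 46.2; -54 45.4; -48 46.1; -42 45.2; -36 59.6; -30 57.7; -24 45.6; -18 45.4; -12 45.2; -6 45.1; 0 45.3; 6 45.9; 12 48.1; 18 48.2; 24 48.9; 30 49.0; 36 48.7; 42 47.9; 48 46.4; 54 45.1; 60 43.4; 66 42.4; 72 42.9; 78 42.0; 84 42.2; 90 42.3; 96 42.6; 102 42.5; 108 42.1; 114 42.1; 120 42.4; 126 41.8; 132 42.9; 138 42.8; 144 42.3; 150 42.4; 156 42.3; 162 42.7; 168 42.4; 174 42.7; 180 42.3; 186 42.4; 192 42.7; 198 42.7; 204 42.6; 210 43.5; 216 -0.1; plug [ 0.69779605 -0.33373831  0.10262512]
bottle [ 0.75779455 -0.15988965  0.099316  ]
  return _methods._mean(a, axis=axis, dtype=dtype,
  ret = ret.dtype.type(ret / rcount)
```

The two stage look-alikes are at top-view pixels (370,192), y=-0.359, and (332,288), y=-0.263. The first is farthest to the robot's right, so it is the target, and the enlarged crop confirmed it. The lid on the case is off-white, and the blue look-alike at (138,292) is ignored. The depth profile matches the case model, with the ridge at about x=-33.

```bash
cat >> h.py <<'E'
from scipy.spatial.transform import Rotation as Ro
CO=np.array([0.50670393,0.18489335]);CT=-1.778905848256177
ST=np.array([0.5693,-0.3592])
def down(ang): # tool x along world angle ang, z down
    x=np.array([np.cos(ang),np.sin(ang),0]);z=np.array([0,0,-1.]);y=np.cross(z,x)
    q=Ro.from_matrix(np.stack([x,y,z],1)).as_quat();return np.array([q[3],q[0],q[1],q[2]])
def cw(x,y,ztip): # case mm -> tcp world for tips there
    p=CO+np.array([np.cos(CT)*x-np.sin(CT)*y,np.sin(CT)*x+np.cos(CT)*y])/1000
    return np.array([p[0],p[1],ztip/1000+0.008])
def incase(p):
    d=(np.array(p)[:2]-CO)*1000
    return np.array([np.cos(CT)*d[0]+np.sin(CT)*d[1],-np.sin(CT)*d[0]+np.cos(CT)*d[1],(p[2]-.008)*1000])
E
python3 - <<'E'
from h import *
for k in(0,np.pi): print(inverse_kinematics(cw(-50,0,75),down(CT+k)),inverse_kinematics(cw(110,0,60),down(CT+k)))
close()
k=min((0,np.pi),key=lambda k:abs(inverse_kinematics(cw(-50,0,75),down(CT+k))[5]))
move_to(cw(-51,0,75),down(CT+k))
move_l(cw(-51,0,50),speed=.1)
hold(.2)
s=state();print(k,s["time"],incase(s["ee_pos"]),s["ft_force"],s["finger_gap"])
for i in range(5):
    hold(.03);print(np.round(state()["ft_force"],2))
E
```

```text
[ 3.64746847e-01  2.53783791e-02  1.56054315e+00 -4.44089210e-16
  1.55567113e+00 -2.56873628e+00] None
[ 3.64746847e-01  2.53783791e-02  1.56054315e+00 -4.44089210e-16
  1.55567113e+00  5.72856369e-01] [ 8.88852359e-02 -1.78698894e-01  1.78114089e+00 -4.44089210e-16
  1.53915066e+00  2.96994757e-01]
3.141592653589793 3.9833 [-51.28582359   0.31200633  50.76471947] [-0.4637534   1.15161627  0.64268321] 0.0006468785636081846
[ 0.54 -1.09 -0.21]
[-0.93 -0.02 -0.93]
[-0.83  0.06  1.09]
[-0.42 -0.47  0.07]
[ 0.69 -0.44 -0.57]
```

```bash
cat >> h.py <<'E'
def favg(n=8):
    F=[]
    for _ in range(n):
        hold(.02);F.append(state()["ft_force"])
    return np.mean(F,0)
E
python3 - <<'E'
from h import *
b=favg();print(b)
for z in (47,46,45,44,43,42,41):
    move_l(cw(-51,0,z),speed=.03)
    f=favg();s=state();print(z,np.round(f,2),np.round(incase(s["ee_pos"]),2),round(s["time"],2))
    if abs(f[2])>7: break
im=get_image("scene");cv2.imwrite("pics/s1.png",cv2.resize(im["frame"][150:260,260:410],None,fx=5,fy=5,interpolation=cv2.INTER_CUBIC))
E
```

```text
[ 0.13235295 -0.05354013  0.09070114]
47 [ 0.27 -0.07  0.  ] [-5.098e+01 -2.000e-02  4.695e+01] 4.67
46 [0.1  0.1  0.37] [-51.01   0.    45.99] 5.05
45 [ 0.62 -0.29  0.97] [-51.07   0.14  45.24] 5.43
44 [0.56 0.4  1.38] [-51.09   0.08  44.1 ] 5.82
43 [0.41 0.68 1.58] [-5.104e+01 -1.000e-02  4.300e+01] 6.2
42 [0.41 1.1  1.35] [-5.101e+01 -3.000e-02  4.198e+01] 6.58
41 [-0.03  1.02  1.5 ] [-5.102e+01 -3.000e-02  4.102e+01] 6.97
```

View pics/s1.png

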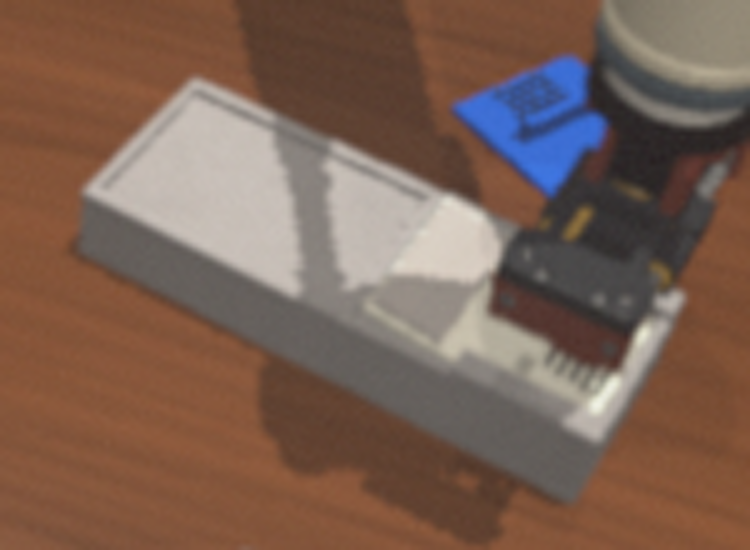

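The scene crop shows the closed fingers on the ribbed pad behind the ridge, with the nose edge near (370,300)-(440,200) raised above the lip. Next I push, lifting the tips to follow the lid.

```bash
python3 - <<'E'
from h import *
for x,z in ((-47,41.2),(-44,42),(-40,43),(-36,44.2)):
    move_l(cw(x,0,z),speed=.04)
    f=favg(5);s=state();print(x,z,np.round(f,2),np.round(incase(s["ee_pos"]),2),round(s["time"],2))
    if np.linalg.norm(f)>12: print("STOP");break
im=get_image("scene");cv2.imwrite("pics/s2.png",cv2.resize(im["frame"][150:260,260:410],None,fx=5,fy=5,interpolation=cv2.INTER_CUBIC))
im=get_image("top");cv2.imwrite("pics/t2.png",cv2.resize(im["frame"][170:270,95:255],None,fx=5,fy=5,interpolation=cv2.INTER_CUBIC))
E
```

```text
-47 41.2 [-0.1   2.88  2.56] [-47.18   0.07  41.54] 7.35
-44 42 [0.62 3.47 3.56] [-44.19   0.11  42.26] 7.68
-40 43 [0.39 2.63 4.62] [-39.93   0.15  43.2 ] 8.02
-36 44.2 [-0.29  0.36  2.52] [-35.37  -0.1   43.77] 8.36
```

View pics/s2.png

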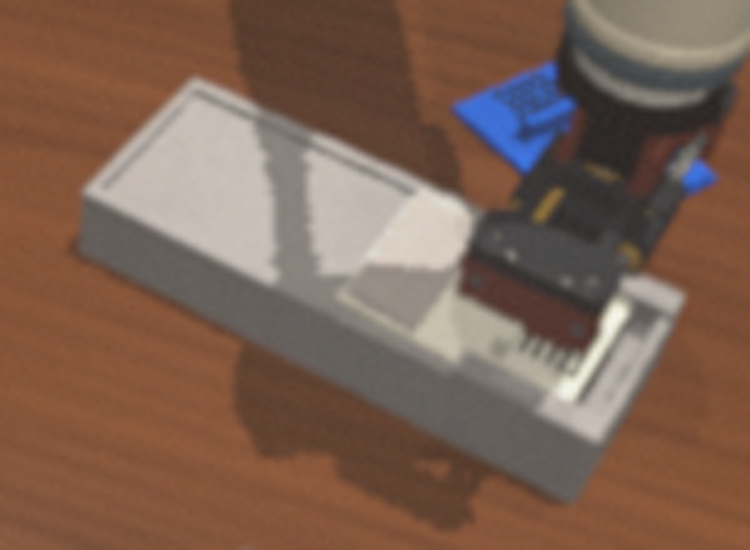

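View pics/t2.png

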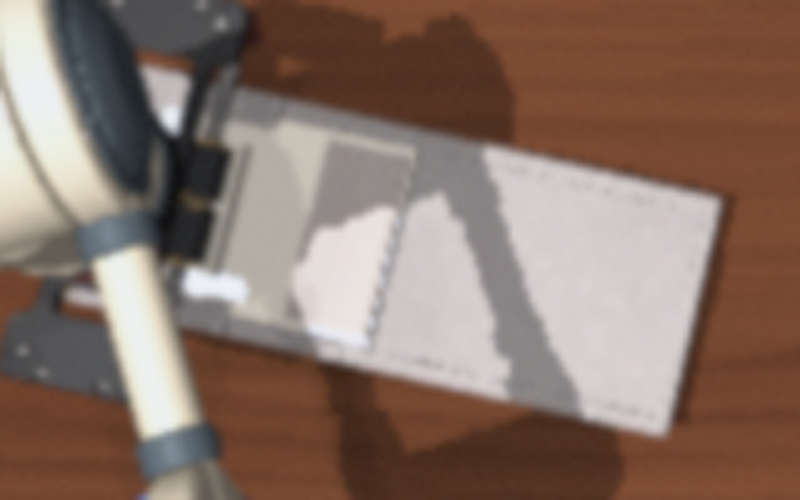

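The top view shows the nose edge at crop (395,240), past the lip, and the tail clear of the back wall (dark gap in the scene crop). The lid has moved about 10 mm. I raise the tips to stay behind the ridge without pressing, and keep pushing.

```bash
python3 - <<'E'
from h import *
for x,z in ((-29,49.5),(0,51),(20,53),(45,54),(75,54),(98,54)):
    move_l(cw(x,0,z),speed=.07)
    f=favg(3);s=state();print(x,z,np.round(f,2),np.round(incase(s["ee_pos"]),2),round(s["time"],2))
    if np.linalg.norm(f)>20: print("STOP");break
im=get_image("scene");cv2.imwrite("pics/s3.png",cv2.resize(im["frame"][150:260,260:410],None,fx=5,fy=5,interpolation=cv2.INTER_CUBIC))
E
```

```text
-29 49.5 [ 0.13 -0.08  0.01] [-28.56   0.    49.39] 8.78
0 51 [-0.17 -0.39 -0.17] [ 0.67 -0.12 50.65] 9.4
20 53 [ 0.24 -0.78  0.06] [20.5   0.2  53.22] 9.88
45 54 [ 0.14 -0.28 -0.11] [45.26  0.15 54.17] 10.44
75 54 [0.1  0.36 0.18] [75.2   0.14 54.17] 11.07
98 54 [-0.07  0.04  0.69] [9.832e+01 9.000e-02 5.410e+01] 11.59
```

View pics/s3.png

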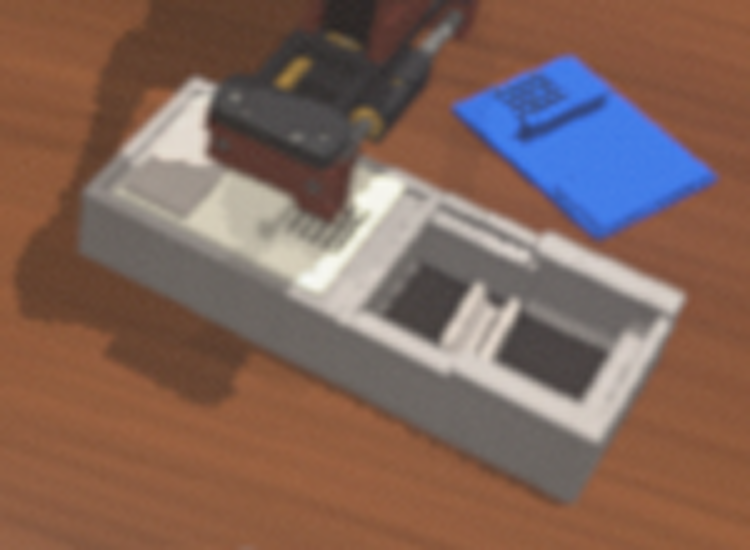

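```bash
python3 - <<'E'
from h import *
s=state();p=s["ee_pos"]
move_l(cw(90,0,56),speed=.1)
move_l(cw(90,0,120),speed=.2)
gripper_open()
move_to([0.42,-0.16,0.25],down(CT+np.pi))
print(state()["time"])
im=get_image("top");np.save("pics/t4.npy",im,allow_pickle=True);cv2.imwrite("pics/t4.png",cv2.resize(im["frame"][170:270,95:255],None,fx=5,fy=5,interpolation=cv2.INTER_CUBIC))
H,W=im["depth"].shape;rows=[]
for v in range(170,270):
  for u in range(95,255):
    if im["depth"][v,u]>0:
      q=incase(px2w(im,u,v));rows.append((q[0],q[1],q[2]+8))
rows=np.array(rows);np.save("pics/rows.npy",rows)
for x0 in range(-90,220,6):
  m=(abs(rows[:,0]-x0)<3)&(abs(rows[:,1])<20)
  if m.any(): print(x0,np.round(np.median(rows[m,2]),1),end="; ")
E
```

```text
14.8583
-84 45.0; -78 42.4; -72 27.1; -66 25.3; -60 9.0; -54 9.3; -48 8.5; -42 8.7; -36 8.6; -30 8.5; -24 9.6; -18 9.4; -12 33.0; -6 26.9; 0 21.8; 6 30.8; 12 22.7; 18 8.1; 24 8.9; 30 8.9; 36 9.3; 42 9.1; 48 10.7; 54 45.8; 60 43.0; 66 42.2; 72 44.6; 78 47.5; 84 47.0; 90 47.5; 96 47.5; 102 47.5; 108 48.0; 114 61.7; 120 50.4; 126 47.1; 132 47.3; 138 47.1; 144 47.2; 150 47.3; 156 49.1; 162 50.0; 168 50.1; 174 50.7; 180 50.3; 186 50.0; 192 49.6; 198 43.7; 204 43.2; 210 41.4; 216 -0.3;
```

View pics/t4.png

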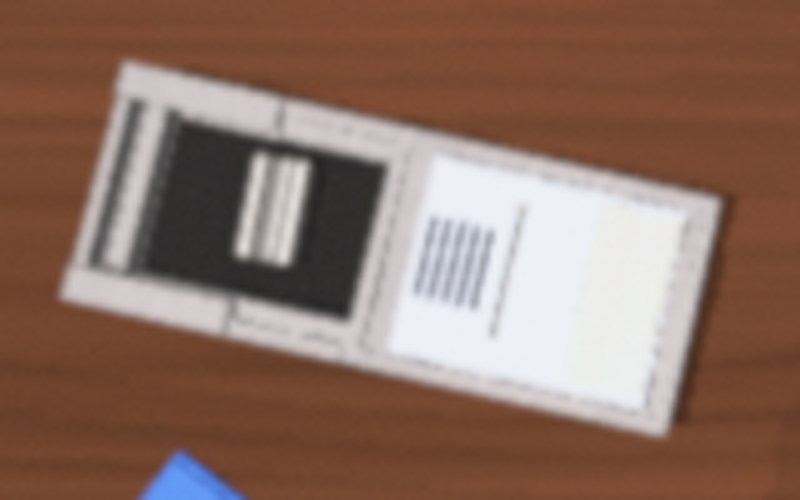

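The lid is flat on the deck: pad top 47.3 mm over its whole length, tail at about x=70, so moved about 145 mm. The V-block is in the well, with top corners at crop pixels (252,151), (313,158), (292,268) and (233,258).

```bash
python3 - <<'E'
from h import *
im=np.load("pics/t4.npy",allow_pickle=True).item()
c=lambda u,v:((u+.5)/5-.5+95,(v+.5)/5-.5+170)
P=[(-12.5,25),(12.5,25),(12.5,-25),(-12.5,-25)]
W=[px2w(im,*c(*p),z=.033) for p in [(252,151),(313,158),(292,268),(233,258)]]
o,th,r=fit(np.array(P)/1000,W);print(o,th,th-CT,r)
print(incase([*o,.008]),[np.round(incase(w),1) for w in W])
# refine: bright mask
f=im["frame"][195:228,140:160].astype(int);g=f.min(2);m=(g>110).astype(np.uint8)
ys,xs=np.nonzero(m);(cx,cy),sz,a=cv2.minAreaRect(np.stack([xs,ys],1).astype(np.float32));print(cx+140,cy+195,sz,a)
print(incase(px2w(im,cx+140,cy+195,z=.033)))
rows=np.load("pics/rows.npy")
m=(rows[:,0]>-40)&(rows[:,0]<40)&(abs(rows[:,1])<36)&(rows[:,2]>15);q=rows[m]
print(q[:,:2].min(0),q[:,:2].max(0),q[:,:2].mean(0))
E
```

```text
[0.51142192 0.18500677] -1.7074217834288712 0.07148406482730585 [[ 1.4  2.2]
 [ 1.9 -2.8]
 [-2.2 -1.6]
 [-1.2  2.2]]
[-1.08575922  4.59275702  0.        ] [array([-17.7,  29.6,  25. ]), array([11.9, 32.9, 25. ]), array([ 15.2, -21.3,  25. ]), array([-13.7, -22.9,  25. ])]
149.5 208.5 (27.0, 19.0) 90.0
[-1.86369588 11.45038504 25.        ]
[-20.26951093 -33.07853628] [14.52499358 28.68992896] [-0.10617801  3.6117743 ]
```

The V-block is at case (-1, 4.5), yaw +0.07. Open fingers are 115 mm over the backs, and only x -64 to 52 is free at floor level, so a deep grip has under 1 mm of clearance in total. I'll nudge the block low down to about x=-9 with closed fingers. Then I'll grip it by its top 5 mm, tips just above the 27 mm bar and about 3 mm clear of the lip.

```bash
python3 - <<'E'
from h import *
A=[CT+.07+k for k in(np.pi/2,-np.pi/2)]
I=[inverse_kinematics(cw(-9,4.5,80),down(a)) for a in A];print([None if i is None else np.round(i,2) for i in I])
a=min(zip(A,I),key=lambda t:9 if t[1] is None else abs(t[1][5]))[0];print("ang",a)
close()
move_to(cw(33.5,4.5,90),down(a))
move_l(cw(33.5,4.5,60),speed=.15)
b=favg(5)
for z in(35,16):
    move_l(cw(33.5,4.5,z),speed=.1);f=favg(4)-b;print(z,f,incase(state()["ee_pos"]))
    if np.linalg.norm(f)>8: print("STOP");raise SystemExit
for x in(25,21,17):
    move_l(cw(x,4.5,16),speed=.04);f=favg(4)-b;print(x,np.round(f,2),incase(state()["ee_pos"]))
move_l(cw(24,4.5,16),speed=.1)
move_l(cw(24,4.5,110),speed=.25)
gripper_open()
move_to([0.42,-0.16,0.25],down(a))
print(state()["time"])
im=get_image("top");np.save("pics/t5.npy",im,allow_pickle=True);cv2.imwrite("pics/t5.png",cv2.resize(im["frame"][185:240,100:180],None,fx=9,fy=9,interpolation=cv2.INTER_CUBIC))
E
```

```text
[array([ 0.3 , -0.03,  1.61, -0.  ,  1.56,  2.01]), array([ 0.3 , -0.03,  1.61, -0.  ,  1.56, -1.14])]
ang -3.2797021750510735
35 [ 0.02961959 -0.09325402 -0.24393654] [33.41381431  4.6991256  35.4897569 ]
16 [-0.22183907  0.09549057 -0.14401901] [33.45306571  4.56340992 16.26421487]
25 [ 0.07  0.37 -0.1 ] [24.83515453  4.52314887 16.14211061]
21 [-0.36  0.06 -0.42] [20.93738447  4.47317017 15.95353088]
17 [-0.01  0.61 -0.1 ] [16.85367732  4.46975586 15.97150502]
23.45
```

View pics/t5.png

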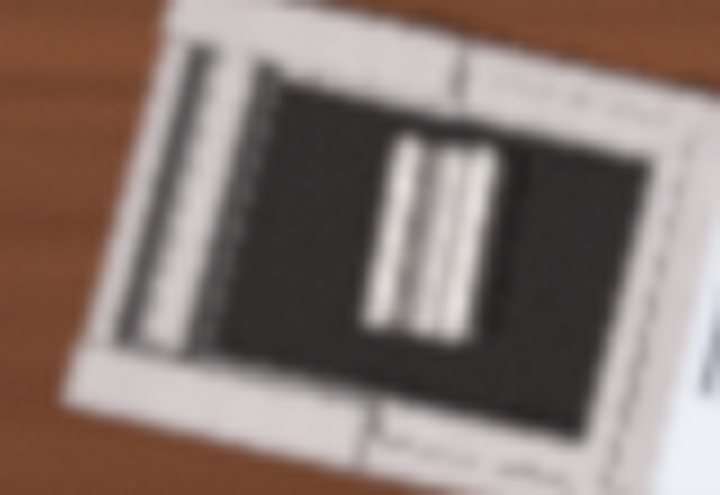

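```bash
python3 - <<'E'
from h import *
im=np.load("pics/t5.npy",allow_pickle=True).item()
c=lambda u,v,s,x0,y0:((u+.5)/s-.5+x0,(v+.5)/s-.5+y0)
P=[(-12.5,25),(12.5,25),(12.5,-25),(-12.5,-25)]
W=[px2w(im,*c(*p,9,100,185),z=.033) for p in [(397,132),(500,145),(468,345),(360,328)]]
o,th,r=fit(np.array(P)/1000,W);print(incase([*o,.008]),th-CT,[np.round(incase(w),1)[:2] for w in W])
# ref: well floor edges: front wall top at lip x52 z45; flange end
for p,z in [((462,95),51),((372,440),51),((245,150),27)]: print(np.round(incase(px2w(im,*c(*p,9,100,185),z=z/1000)),1))
# depth-based centroid
rows=[]
for v in range(185,240):
  for u in range(100,180):
    if im["depth"][v,u]>0:
      q=incase(px2w(im,u,v));rows.append((q[0],q[1],q[2]+8))
q=np.array(rows);q=q[(q[:,0]>-45)&(q[:,0]<40)&(abs(q[:,1])<36)&(q[:,2]>20)];print(q.min(0),q.max(0),q.mean(0))
E
```

```text
[-5.16494469  4.67806992  0.        ] 0.07937554874572128 [array([-21.2,  30.3]), array([ 6.7, 33. ]), array([ 11.6, -21.3]), array([-17.7, -23.3])]
[-2.6 43.3 43. ]
[ -3.  -50.7  43. ]
[-61.5  16.5  19. ]
[-17.7555388  -21.48584912  20.23267875] [ 9.60834976 29.21462157 37.90903935] [-4.16622978  3.49567789 28.50935871]
```

```bash
python3 - <<'E'
from h import *
a=CT+.075-np.pi/2
move_to(cw(-8.5,4.3,90),down(a))
move_l(cw(-8.5,4.3,58),speed=.12)
b=favg(8)
for z in(46,42,36,31,28.3):
    move_l(cw(-8.5,4.3,z),speed=.06);f=favg(4)-b;print(z,np.round(f,2),np.round(incase(state()["ee_pos"]),2))
    if np.linalg.norm(f)>6: print("STOP");break
print(state()["time"],inverse_kinematics([*ST,.06],down(a)))
im=get_image("scene");cv2.imwrite("pics/s6.png",cv2.resize(im["frame"][150:260,260:410],None,fx=5,fy=5,interpolation=cv2.INTER_CUBIC))
E
```

```text
46 [-0.09 -0.05  0.36] [-8.48  4.15 45.77]
42 [-0.18 -0.05  0.3 ] [-8.49  4.27 41.92]
36 [ 0.01  0.13 -0.1 ] [-8.42  4.17 35.72]
31 [-0.58  0.14  0.2 ] [-8.43  4.19 30.79]
28.3 [-0.03 -0.07  0.21] [-8.47  4.28 28.26]
27.2 [-6.13397251e-01  3.17138800e-01  1.27693856e+00 -4.44089210e-16
  1.54751529e+00 -2.05108406e+00]
```

View pics/s6.png

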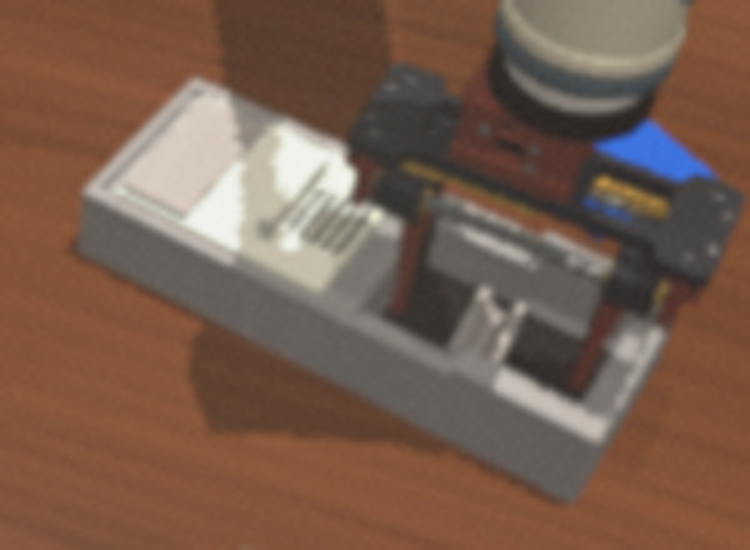

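The scene crop shows both fingers inside the well, straddling the V-block, with no contact force. The fingers look thinner than the 115 mm suggests, so I probe lower in small force-checked steps for a deeper grip.

```bash
python3 - <<'E'
from h import *
move_l(cw(-7,4.3,28.3),speed=.05)
b=favg(8);zz=28.3
for z in(27,26,25,23,20,17):
    move_l(cw(-7,4.3,z),speed=.03);f=favg(4)-b;print(z,np.round(f,2),np.round(incase(state()["ee_pos"]),2))
    if np.linalg.norm(f)>3: print("STOP");move_l(cw(-7,4.3,zz),speed=.05);break
    zz=z
close()
s=state();print("gap",s["finger_gap"],s["time"],incase(s["ee_pos"]))
move_l(cw(-7,4.3,zz+8),speed=.05)
hold(.2);print(state()["finger_gap"],favg(5)-b)
im=get_image("scene");cv2.imwrite("pics/s7.png",cv2.resize(im["frame"][150:260,260:410],None,fx=5,fy=5,interpolation=cv2.INTER_CUBIC))
E
```

```text
27 [0.3  0.04 0.11] [-6.99  4.25 26.94]
26 [0.73 0.15 0.14] [-6.99  4.3  25.97]
25 [ 0.09 -0.24  0.06] [-6.96  4.28 24.94]
23 [0.17 0.44 0.26] [-6.96  4.25 22.9 ]
20 [ 0.37  0.11 -0.03] [-6.96  4.22 19.83]
17 [-0.19  0.2  -0.19] [-6.96  4.23 16.9 ]
gap 0.024646959349458784 30.5167 [-6.86558522  4.33808377 17.00586988]
0.024787085349880073 [-0.10676003  0.05646604 -1.49188204]
```

View pics/s7.png

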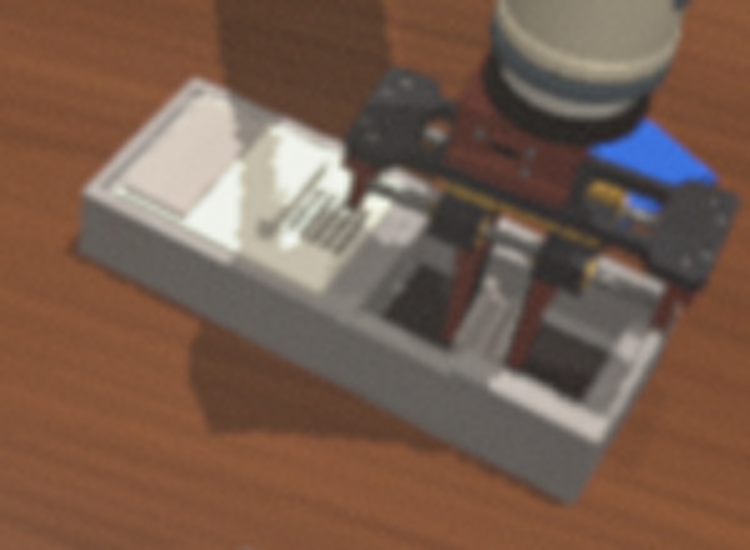

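The V-block is gripped: gap 24.7 mm, about 1.5 N of weight on the wrist, and it looks upright and clear of the floor in the scene crop. Now I carry it to the stage.

```bash
python3 - <<'E'
from h import *
a=CT+.075-np.pi/2
move_l(cw(-7,4.3,150),speed=.15)
T=lambda ztip:np.array([*ST,ztip/1000+.008])
move_to(T(130),down(a))
move_l(T(60),speed=.12)
move_l(T(38),speed=.06)
b=favg(8);print(b,state()["finger_gap"],state()["ee_pos"],state()["time"])
for z in np.arange(36,29,-.7):
    move_l(T(z),speed=.03);f=favg(4)-b;print(round(z,1),np.round(f,2),np.round(state()["ee_pos"],4))
    if f[2]>2.0: break
print(state()["time"],state()["ee_pos"])
im=get_image("scene");cv2.imwrite("pics/s8.png",cv2.resize(im["frame"][110:230,110:270],None,fx=5,fy=5,interpolation=cv2.INTER_CUBIC))
E
```

```text
[ 0.22756611 -0.14109439 -1.58289936] 0.024921152404336126 [ 0.56947341 -0.35934108  0.04642566] 35.5167
36.0 [-0.4   0.15  0.36] [ 0.5693 -0.3592  0.044 ]
35.3 [-0.41  0.17  0.27] [ 0.5693 -0.3592  0.0433]
34.6 [-0.2   0.22 -0.06] [ 0.5693 -0.3592  0.0426]
33.9 [-0.17 -0.26 -0.46] [ 0.5693 -0.3592  0.0418]
33.2 [-0.79 -0.02 -0.03] [ 0.5693 -0.3592  0.0412]
32.5 [-1.29  0.82  3.45] [ 0.5694 -0.3593  0.041 ]
37.4167 [ 0.56942634 -0.35925549  0.04102112]
```

View pics/s8.png

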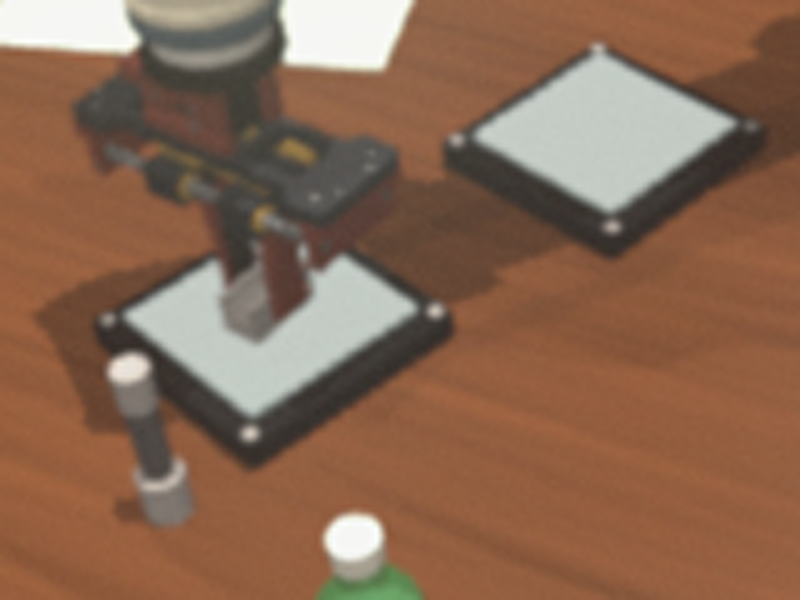

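The block touches the glass as predicted, near the middle, at crop (255,300). Next I release it, back off and check.

```bash
python3 - <<'E'
from h import *
gripper_open()
p=state()["ee_pos"]
move_l([p[0],p[1],.16],speed=.1)
move_to([0.42,0.0,0.3],down(CT+.075-np.pi/2))
hold(.2);print(state()["time"])
im=get_image("top");f=im["frame"];np.save("pics/t9.npy",im,allow_pickle=True)
cv2.imwrite("pics/t9.png",cv2.resize(f[150:235,325:415],None,fx=6,fy=6,interpolation=cv2.INTER_CUBIC))
cv2.imwrite("pics/t9f.png",f)
im=get_image("scene");cv2.imwrite("pics/s9.png",im["frame"])
im=np.load("pics/t9.npy",allow_pickle=True).item()
R=[]
for v in range(150,235):
  for u in range(325,415):
    if im["depth"][v,u]>0:R.append(px2w(im,u,v))
R=np.array(R);d=np.linalg.norm(R[:,:2]-ST,axis=1);q=R[(d<.06)&(R[:,2]>.034)]
print(len(q),q.mean(0)-[*ST,0],q.max(0),q.min(0))
R=[]
for v in range(170,270):
  for u in range(95,255):
    if im["depth"][v,u]>0:
      p=incase(px2w(im,u,v));R.append((p[0],p[1],p[2]+8))
R=np.array(R)
for x in range(66,212,12):
    m=(abs(R[:,0]-x)<4)&(abs(R[:,1])<20);print(x,round(float(np.median(R[m,2])),1) if m.any() else None,end="; ")
E
```

```text
41.6
238 [-0.00084015  0.00075565  0.04355567] [ 0.59436358 -0.34331884  0.05555826] [ 0.54239737 -0.37321846  0.03414122]
66 42.2; 78 47.5; 90 47.8; 102 48.2; 114 60.6; 126 47.9; 138 650.7; 150 657.6; 162 657.3; 174 659.4; 186 661.1; 198 662.8; 210 664.0;
```

View pics/t9.png

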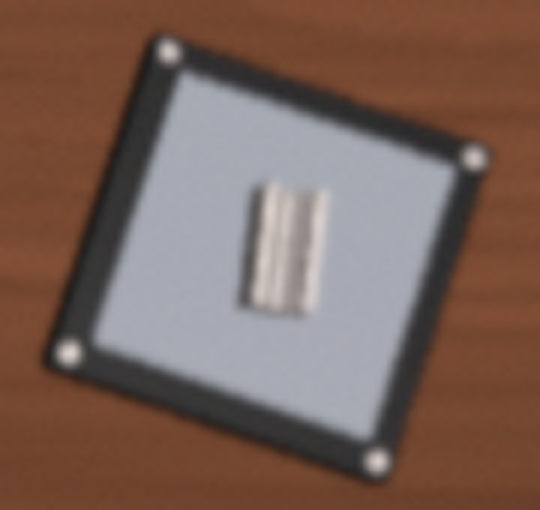

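View pics/s9.png

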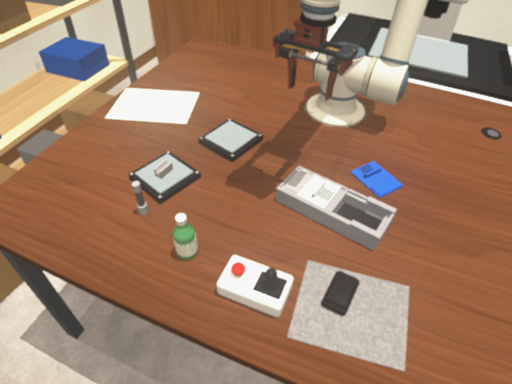

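View pics/t9f.png

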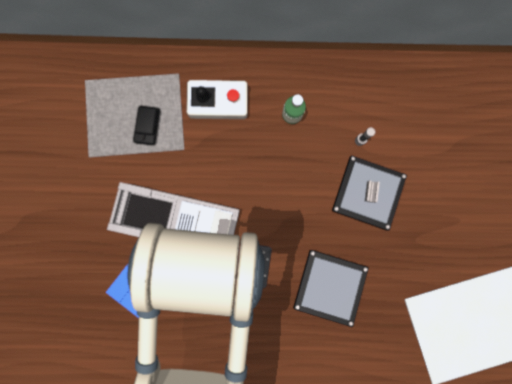

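The V-block stands upright, groove up, about 1 mm from the glass centre at top-view pixel (372,191). The lid is flat on the deck and the bystanders are where they started.

```bash
python3 -c "
from h import *
job_done();print(state()['time'])"
```

```text
the job is handed in; nothing more can be done
the job is handed in; nothing more can be done
```

I slid the lid over the lip onto the deck, set the V-block upright on the stage glass, and handed the job in at about 42 s of the 58 s allowed. No verdict was reported.

**What I did**
- **Lid:** I pressed the tail with closed fingers until the nose tipped above the lip. I then pushed by the ridge until the lid had moved about 145 mm.
- **V-block:** I nudged it a few millimetres back in the well so the open fingers would clear the lip. I gripped it by its 25 mm width and carried it to the right-hand stage. There I lowered it until it touched the glass, at about 3.5 N, and released it.

**Last checks**
- **V-block position:** it stands groove up, about 1 mm from the glass centre by depth.
- **Lid:** it lay flat on the deck over its full length after the push. In the final top view the arm hid its nose half. The visible part was unchanged, and the scene camera showed it flat.
- **Bystanders:** the mouse, joystick box, bottle and plug gauge looked unmoved in both cameras, judged by eye.
- **Robot:** it was clear of everything when I handed in.

**Disagreements:** two position readings in the well differed by about 2 mm, and the fingers turned out thinner at the tips than the 115 mm figure suggested. I checked forces on the way down, and neither caused trouble.

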